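# Start the cranked clamp bolt in its threaded boss

## Robot

A 6-joint arm with a two-finger parallel gripper is mounted at the origin on the work surface. World frame = base frame: x ahead of the robot, y to its left, z up, the work surface at z = 0. Lengths are in m, angles in rad, forces in N, time in s.
With the tool pointing down it reaches from about 0.25 to 0.8 m from the base axis. Payload 8.5 kg.
Tool frame: the origin (TCP) lies midway between the tips of the shut fingers; the grasp point (between the pads) lies bot.grip_point_offset behind it (bot.grip_point_offset is the distance from the TCP to the grasp point, in m); x points along the fingers, z is the direction in which the jaws open and shut, and the axes are right-handed (so a half turn about x gives the same grasp; the last joint's range is limited). The gripper opens to 85 mm and grips with 20 to 120 N. Pads are 22 mm wide; open, the fingers measure 114 mm over their backs; the gripper's body (76 mm by 85 mm) begins 54 mm behind the grasp point. The pads swing forward as they close: fully open they stand 13 mm farther back than shut.
Start: joints at [-1.302, 0.238, -0.013, 1.319, 0, 1.571], TCP at [0.139, -0.506, 0.231] pointing down, gripper open.
Joint ranges: [-2.66, 2.66], [-1.03, 1.9], [-1.14, 1.46], [-1.82, 2.27], [-1.45, 1.34], [-3.14, 3.14]. Speed limits (rad/s): [2.22, 2.22, 2.79, 3.14, 3.14, 3.14].

## Interface

Orientations are given as a unit quaternion [x, y, z, w].
In Python, from station import bot, cams, order gives the robot as it stands.
- The arm moves only by the tool jog_arm, never from a script. Its argument "motion" is a list that holds one entry, the list of rows, each a list of 5 numbers: the finger opening in m, from 0 to 0.0854, then the shift along the tool's x, y, z in m, then the turn about the tool's x in degrees. A call has 1 to 10 rows; each row is the pose to reach, as a shift and turn from the pose measured when the call began, along the tool's axes at that moment; what a row does not reach only later rows make up. A row lasts 1/8 s, in which the tool goes at most 62.5 mm and 10.7 degrees, less where a joint would pass 70% of its speed; a pose out of reach is approached as far as the arm can. A call with a gripper value outside its range is refused whole. The fingers move at their own pace and stop on an object; "grip_force" is the grip in N (left out, the last holds). Time passes only in rows, so rows that repeat a pose let the fingers close. It gives the time, the measured TCP pose, the force and the opening at its end, in the units of the state.
- bot.state(): the state, without advancing time (a new reading comes with each control period).
- cams.snapshot(name): name is "scene" or "top" or "wrist"; returns the picture (420x560x3 uint8, red, green, blue); there is no depth.
- cams.calibration(name): a dict with "vfov" (degrees; the focal length in pixels is half the picture's height over the tangent of half this angle, whatever the lens; pixels are square), "cx", "cy" (the principal point, pixels), "cam_to_world" (4x4, takes a point from camera to world coordinates). Camera axes: x right, y down, z forward; pixel columns grow to the right and rows downward; lengths in m; the calibration is good to about 2 mm. The wrist camera is an equidistant fisheye: a pixel r from the principal point sees the ray r / f radians off the axis. A picture is of the moment at which its call begins: read the wrist's pose just before it. calibration takes no time and is no camera call; for the wrist camera it gives the pose at the moment of the call.
- order.close_job(): hands the job in, once; it reports no verdict.
The state is a dict: "t": time; "qpos": joint angles; "joint_velocities": joint speeds; "tau": joint torques, N m; "ee_pos": TCP position; "tool_rot": TCP orientation; "ft_force": force on the tool from outside, world axes, zero at the start; "ft_torque": the same for the moment, N m; "finger_gap": finger opening in m.
Only numpy, scipy, OpenCV 4.12 (cv2) and the standard library are available. Lean on these libraries where they do the work, as an engineer would, in place of code of your own. Each camera call takes 0.05 s, during which the arm holds its last target.

## Task

Press the button on the small control box fully down and let it up again, which clamps the nut plate. Then take the crank's sleeve grip and turn the bolt backward (anticlockwise from above) just until it drops off the thread's start, then forward (clockwise) one full turn from there so that it is started, leaving the loose things on the bench where they are. Finish while still gripping the sleeve, holding the bolt still at that one turn: do not let go.

Things in the scene. Friction and masses are not known exactly. Their poses are not given: they have to be found in the camera images.
- clamp_button_top (a point): centre of the top of the round black push button (32 mm across, 6 mm travel, spring, 5 N when fully down, pressed straight down). It stands in a steel ring on a grey control box 85 x 85 x 50 mm fixed to the bench; its top is 68 mm above the bench.
- clamp_button (a joint): how far the push button is pressed, m: 0 up, 0.006 fully down.
- boss_top (a point): centre of the top of the round steel boss (64 mm across), 60 mm above the bench, on a grey nut plate (140 x 120 x 18 mm, fixed). The bolt's upright axis passes through it. The bolt carries a hub 38 mm across (top 108 mm above the bench at depth 0) and a level crank arm 22 mm wide, top 97 mm above the bench at depth 0; both sink with the bolt.
- sleeve_mid (a point): middle of the black upright cylindrical sleeve grip, 24 mm across, 45 mm tall, at the end of the crank arm, 60 mm out from the bolt's axis; it stands 128 mm above the bench less the bolt's depth. The pin's 15 mm wide cap above it ends 172 mm above the bench less the depth. Can be pinched from above and led round in a circle without turning the wrist.
- bolt (a joint): depth of the bolt, m, growing downward. Right-hand thread, 6 mm pitch: sinks 1 mm per rad clockwise, rises as much anticlockwise. It starts resting on the thread's start at 0.0005 to 0.004, pressed down by about 10 N (weight and spring). Turned backward it rises to about 0, then at once drops to about 0.006. One turn forward from the drop takes it to about 0.012.
- bolt_turn (a joint): angle of the bolt, rad, growing clockwise from above (forward); friction 0.03 Nm. The start value and the angle at which it drops (0.5 to 3.8 rad backward from the start) differ each time and are not known beforehand. It can turn from -2.9 to 9.4.
- washer: steel washer 25 mm across, 4 mm thick, lying loose on a corner of the nut plate; origin under its centre. Leave alone.
- collar: dark steel collar 34 mm across, 18 mm tall, between box and plate; origin under its centre. Leave alone.
- tape_roll: black tape roll 90 mm across, 25 mm tall; origin under its centre. Leave alone.
- spare_stud: loose headed bolt lying on the bench, 87 mm long, 31 mm head; origin at its underside, 30 mm from the shank's end. Leave alone.
- wrench: wrench 180 mm long lying on the bench; origin under its middle. Leave alone.
- screwdriver: black-handled screwdriver 200 mm long lying on the bench; origin under its middle. Leave alone.
- spray_can: spray can 66 mm across, 150 mm tall, upright; origin under its centre. Leave alone.
- sleeve: the same sleeve grip as a body; origin at the centre of its underside, z up. It spins freely on its pin and floats along it on a light spring (0.5 N per mm, up to 14 mm up, 6 mm down), so held at constant height it lets the bolt rise and drop by itself; the drop is felt as about 3 N more downward pull.
Not all that is in view belongs to the job. What is shaped like the part that bears clamp_button_top but pink or red is not meant.

How it is judged:
By the outcome, as a careful person would: the job done as asked, in the order asked, and still so for the second after the job is handed in, while the arm keeps its last pose, push and grip.
It also fails if it takes over 72 s, if anything falls off the work surface, if the arm or the gripper's body presses on something with over 40 N, if the wrist force passes 120 N, or if a joint passes its speed limit or range.

## Working session

There is one attempt and no reset: what is moved stays moved. The work goes in short steps, Python scripts to look and compute and a tool call to move; the robot and the scene stay as the last step left them, time stands still between calls to the robot, and variables do not carry over. Pictures are saved under pics/ and viewed, and the job is handed in when it is done.

Besides the shell and the picture viewer there is one more tool, called after "Emit:" as name(argument=value, ...), one argument or row to a line, values as JSON. jog_arm: Moves the arm, as the interface text tells. Its arguments: {"type":"object","properties":{"motion":{"type":"array","items":{"type":"array","items":{"type":"array","items":{"type":"number"}}}},"grip_force":{"type":"number"}},"required":["motion"]}

```bash
mkdir -p pics; ls
python3 - <<'E'
from station import bot,cams,order
import cv2,numpy as np
for n in ["scene","top","wrist"]:
    c=cams.calibration(n); im=cams.snapshot(n)
    cv2.imwrite(f"pics/{n}0.png",im[:,:,::-1])
    print(n,c["vfov"],c["cx"],c["cy"]);print(np.round(c["cam_to_world"],3))
s=bot.state();print(s,bot.grip_point_offset)
E
```

```text
pics
scene 46.80104373840569 283.7628960265683 209.31235616836352
[[-0.56   0.477 -0.677  1.2  ]
 [ 0.829  0.328 -0.453  0.523]
 [ 0.006 -0.815 -0.579  0.638]
 [ 0.     0.     0.     1.   ]]
top 53.006545212148005 277.5786816616546 213.13361017650266
[[-0.013 -0.975  0.221  0.385]
 [-1.     0.014  0.001  0.064]
 [-0.004 -0.221 -0.975  0.96 ]
 [ 0.     0.     0.     1.   ]]
wrist 65.70646984690485 282.2473793378584 207.9411030601397
[[ 0.265 -0.928 -0.262  0.206]
 [-0.964 -0.256 -0.071 -0.487]
 [-0.001  0.271 -0.963  0.374]
 [ 0.     0.     0.     1.   ]]
{'t': 0.15, 'qpos': array([-1.30199074e+00,  2.38678108e-01, -1.40208883e-02,  1.31924993e+00,
       -7.13544027e-06,  1.57077386e+00]), 'joint_velocities': array([-0.00056482, -0.00189348,  0.00165203, -0.00074099,  0.00047378,
        0.0009808 ]), 'tau': array([ 1.38910596e-03, -5.39077556e+01,  3.46598125e+01,  1.45365242e-02,
        1.64937928e-04,  1.48673956e-05]), 'ee_pos': array([ 0.13934237, -0.50583837,  0.23082236]), 'tool_rot': array([ 0.42873005,  0.56282043, -0.42824018,  0.56216906]), 'ft_force': array([ 0.57392387, -0.24302803, -1.01006256]), 'ft_torque': array([-0.06432803,  0.01262702,  0.02102265]), 'finger_gap': 0.08520112441518969} 0.0187
```

View pics/top0.png

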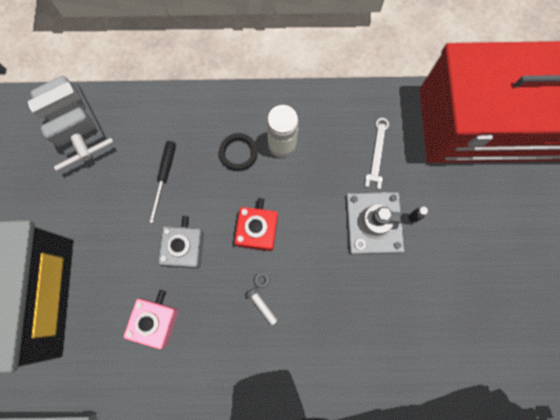

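View pics/scene0.png

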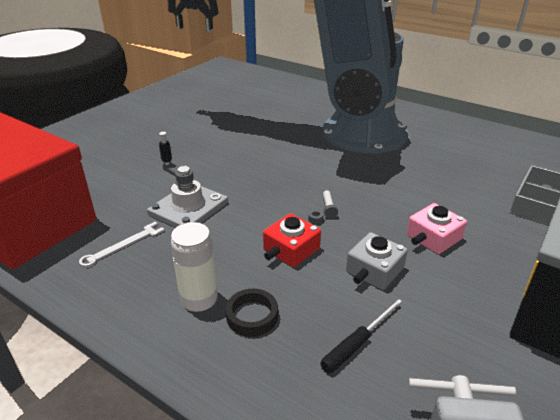

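View pics/wrist0.png

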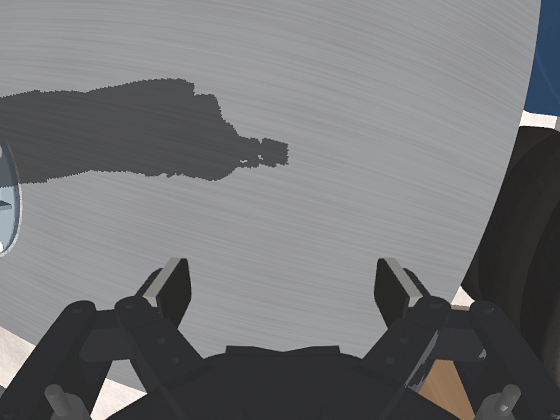

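Top view: the grey box button is at about (178,245). The look-alikes are the red box button (256,227) and the pink one (147,323). I choose the grey box, which is at (379,244) in the scene view. The crank hub is at (383,214) in the top view and its sleeve at (421,213). In the scene view the sleeve is at (165,152).

```bash
cat > h.py <<'E'
import numpy as np,cv2
from station import bot,cams,order
def ray(n,u,v,c=None):
    c=c or cams.calibration(n); f=210/np.tan(np.radians(c["vfov"]/2))
    x,y=(u-c["cx"]),(v-c["cy"])
    if n=="wrist":
        r=np.hypot(x,y);th=r/f; d=np.array([x/r*np.sin(th),y/r*np.sin(th),np.cos(th)])
    else: d=np.array([x/f,y/f,1.])
    T=np.array(c["cam_to_world"]); d=T[:3,:3]@d
    return T[:3,3],d/np.linalg.norm(d)
def onz(n,u,v,z,c=None):
    o,d=ray(n,u,v,c); return o+d*(z-o[2])/d[2]
def tri(*rs):
    A=sum(np.eye(3)-np.outer(d,d) for o,d in rs); b=sum((np.eye(3)-np.outer(d,d))@o for o,d in rs)
    p=np.linalg.solve(A,b); return p,[np.linalg.norm((np.eye(3)-np.outer(d,d))@(p-o)) for o,d in rs]
def dark(im,box,thr):
    x0,y0,x1,y1=box; g=im[y0:y1,x0:x1].max(2); m=(g<thr).astype(np.uint8)
    n,l,st,ce=cv2.connectedComponentsWithStats(m)
    return [(np.round(ce[i]+[x0,y0],1).tolist(),st[i].tolist()) for i in range(1,n) if st[i,4]>8]
E
python3 - <<'E'
import cv2
from h import *
t=cv2.imread("pics/top0.png");s=cv2.imread("pics/scene0.png")
a=cv2.resize(t[215:275,150:215],None,fx=6,fy=6,interpolation=0)
b=cv2.resize(t[185:260,340:435],None,fx=4,fy=4,interpolation=0)
cv2.imwrite("pics/c1.png",np.hstack([a[:300],b[:300]]))
a=cv2.resize(s[220:295,335:415],None,fx=5,fy=5,interpolation=0)
b=cv2.resize(s[125:230,140:235],None,fx=4,fy=4,interpolation=0)
cv2.imwrite("pics/c2.png",np.hstack([a[:375],b[:375]]))
print(dark(t,(165,232,195,258),40));print(dark(s,(360,230,395,258),40))
print(dark(t,(405,200,435,230),30));print(dark(s,(150,125,185,175),40))
E
```

```text
[]
[([379.8, 245.7], [12, 8, 15, 12, 51])]
[([412.6, 217.5], [4, 14, 8, 7, 26])]
[([165.3, 151.8], [10, 17, 11, 20, 174])]
```

View pics/c1.png

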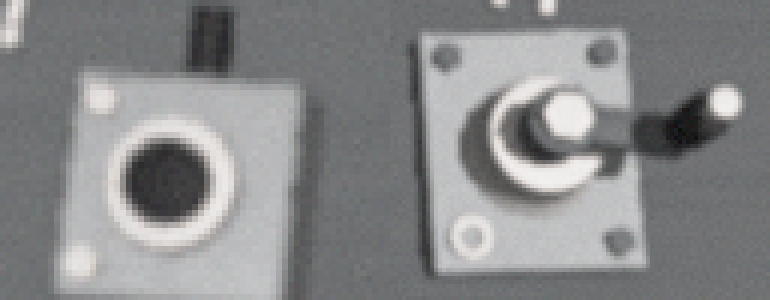

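View pics/c2.png

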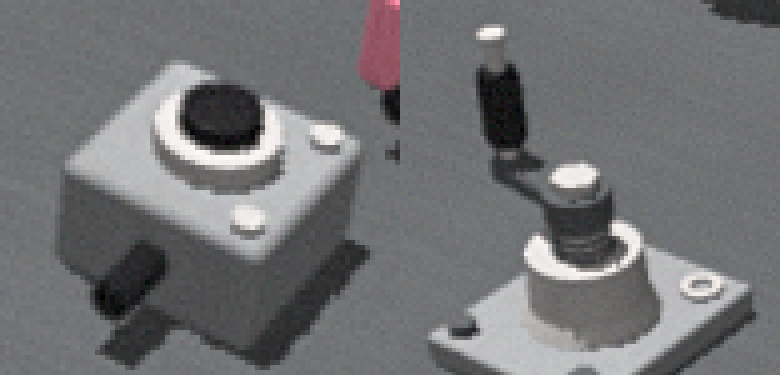

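Run:
```python
from h import *
for nm,a,b,z in [("btn",(178,245),(379.6,242.2),.068),("hub",(385.5,213.3),(183.8,170),.106),("cap",(423.8,210.5),(162.5,133.5),.170),("boss",(379.3,219),(186.3,187.5),.06)]:
    print(nm,tri(ray("top",*a),ray("scene",*b)),onz("top",*a,z),onz("scene",*b,z))
print("sleeve scene",onz("scene",165.3,151.8,.126))
```

```text
btn (array([0.51959022, 0.28001252, 0.06661465]), [np.float64(0.002076314608244098), np.float64(0.00207631460824397)]) [0.5202425  0.27776424 0.068     ] [0.5199709  0.28231103 0.068     ]
hub (array([ 0.57424291, -0.15870578,  0.10162226]), [np.float64(0.002692734750833867), np.float64(0.0026927347508340395)]) [ 0.57495509 -0.15985394  0.106     ] [ 0.57888162 -0.14999931  0.106     ]
cap (array([ 0.56510192, -0.21700603,  0.16759144]), [np.float64(0.0010236485912291174), np.float64(0.0010236485912291835)]) [ 0.56521914 -0.21703883  0.17      ] [ 0.56831314 -0.21185385  0.17      ]
boss (array([ 0.57277249, -0.1575291 ,  0.0559765 ]), [np.float64(0.0011256409788679203), np.float64(0.0011256409788679524)]) [ 0.57263031 -0.15749637  0.06      ] [ 0.57685785 -0.15156055  0.06      ]
sleeve scene [ 0.5683968  -0.21176448  0.126     ]
```

```bash
cat >> h.py <<'E'
from scipy.spatial.transform import Rotation as R
def rel(p,s=None):
    s=s or bot.state(); M=R.from_quat(s["tool_rot"]).as_matrix()
    return np.round(M.T@(np.array(p)-s["ee_pos"]),4)
def st():
    s=bot.state(); M=R.from_quat(s["tool_rot"]).as_matrix()
    print("t",round(s["t"],2),"p",np.round(s["ee_pos"],4),"gap",round(s["finger_gap"],4),"F",np.round(s["ft_force"],2),"q",np.round(s["qpos"],3));print(np.round(M,3)); return s
E
python3 - <<'E'
from h import *
st(); print(rel([.52,.28,.15]),rel([.566,-.217,.24]))
E
```

```text
t 0.15 p [ 0.1393 -0.5058  0.2308] gap 0.0852 F [ 0.57 -0.24 -1.01] q [-1.302  0.239 -0.014  1.319 -0.     1.571]
[[-0.     0.964  0.266]
 [ 0.001  0.266 -0.964]
 [-1.    -0.    -0.001]]
[ 0.0816  0.5757 -0.6564] [-0.009   0.488  -0.1652]
```

Emit:
jog_arm(
  motion=[
    [[0.0, 0.003, 0.037, -0.043, -7.5], [0.0, 0.006, 0.075, -0.085, -15], [0.0, 0.009, 0.112, -0.128, -22.5], [0.0, 0.012, 0.15, -0.171, -30], [0.0, 0.015, 0.187, -0.213, -37.5], [0.0, 0.018, 0.224, -0.256, -45], [0.0, 0.021, 0.262, -0.299, -52.5], [0.0, 0.024, 0.299, -0.341, -60], [0.0, 0.027, 0.337, -0.384, -67.5], [0.0, 0.03, 0.374, -0.427, -75]],
  ],
)

```text
t: 1.4
ee_pos: [0.387, 0.0071, 0.2013]
tool_rot: [-0.004, 0.707, 0.004, 0.707]
ft_force: [0.9, -1.0, 0.5]
finger_gap: -0.0001
```

Run:
```python
from h import *
st(); print(rel([.52,.28,.18]))
```

```text
t 1.4 p [0.387  0.0071 0.2013] gap -0.0001 F [ 0.89 -1.    0.53] q [ 1.800e-02  1.500e-02 -3.560e-01  1.199e+00  1.000e-03  1.577e+00]
[[ 0.    -0.012  1.   ]
 [ 0.001  1.     0.012]
 [-1.     0.001  0.   ]]
[0.0216 0.2713 0.1361]
```

Emit:
jog_arm(
  motion=[
    [[0.0, 0.005, 0.054, 0.027, 0.7], [0.0, 0.015, 0.108, 0.054, 0.7], [0.0, 0.025, 0.162, 0.081, 0.7], [0.0, 0.035, 0.216, 0.108, 0.7], [0.0, 0.041, 0.271, 0.136, 0.7], [0.0, 0.041, 0.271, 0.136, 0.7]],
  ],
)

```text
t: 2.15
ee_pos: [0.5207, 0.2831, 0.1585]
tool_rot: [-0.001, 0.707, 0.001, 0.707]
ft_force: [0.4, -0.1, 0.3]
finger_gap: 0.0001
```

Run:
```python
from h import *
s=st(); c=cams.calibration("wrist"); im=cams.snapshot("wrist"); cv2.imwrite("pics/w1.png",im[:,:,::-1]); print(np.round(c["cam_to_world"],3).tolist())
im=cams.snapshot("top"); cv2.imwrite("pics/t1.png",im[:,:,::-1])
np.save("c1.npy",c["cam_to_world"])
```

```text
t 2.15 p [0.5207 0.2831 0.1585] gap 0.0001 F [ 0.4  -0.07  0.3 ] q [4.970e-01 3.850e-01 1.100e-02 1.197e+00 1.000e-03 2.065e+00]
[[-0.001 -0.003  1.   ]
 [ 0.001  1.     0.003]
 [-1.     0.001 -0.001]]
[[1.0, 0.002, 0.001, 0.521], [0.002, -0.962, -0.272, 0.352], [0.001, 0.272, -0.962, 0.302], [0.0, 0.0, 0.0, 1.0]]
```

View pics/w1.png

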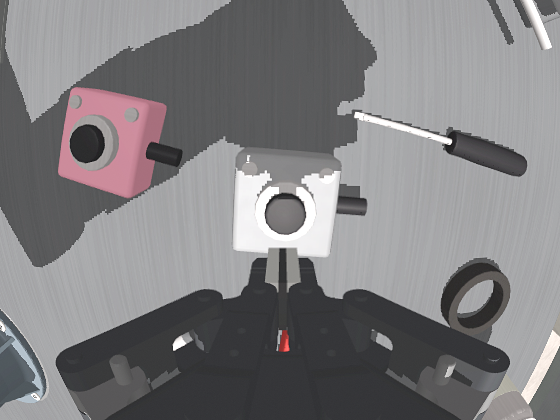

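The wrist view shows the grey box under the fingers, with its button at about (285,213). The pink box is to the left at (88,143), so the box I chose is right.

Run:
```python
from h import *
im=cv2.imread("pics/w1.png"); g=im.max(2)[190:238,260:310]
cv2.imwrite("pics/w1c.png",cv2.resize(im[185:260,235:335],None,fx=7,fy=7,interpolation=0))
m=((g<130)).astype(np.uint8); n,l,stt,ce=cv2.connectedComponentsWithStats(m)
for i in range(1,n):
  if stt[i,4]>50: print(ce[i]+[260,190],stt[i])
c=cams.calibration("wrist"); c["cam_to_world"]=np.load("c1.npy")
for u,v in [(285,213),(285,214)]: print(onz("wrist",u,v,.068,c))
```

```text
[284.97313891 213.34151957] [   5    3   41   42 1303]
[0.52303014 0.28256843 0.068     ]
[0.52303392 0.28178521 0.068     ]
```

View pics/w1c.png

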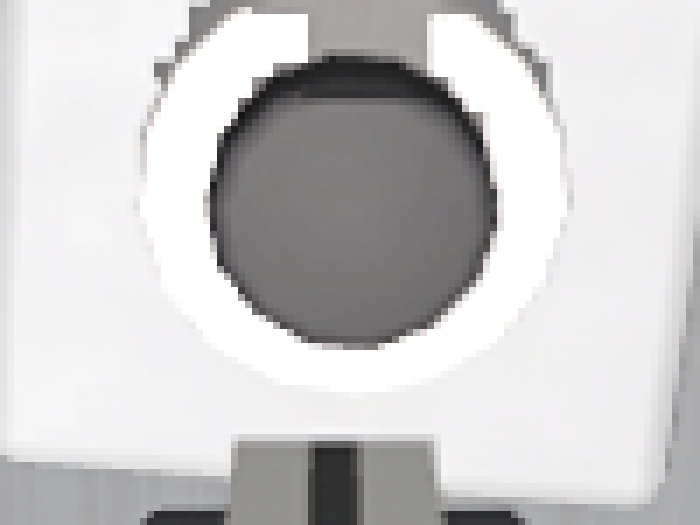

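Emit:
jog_arm(
  motion=[
    [[0.0, 0.03, -0.002, 0.001, 0], [0.0, 0.06, -0.002, 0.001, 0], [0.0, 0.08, -0.002, 0.001, 0], [0.0, 0.088, -0.002, 0.001, 0], [0.0, 0.092, -0.002, 0.001, 0], [0.0, 0.095, -0.002, 0.001, 0], [0.0, 0.096, -0.002, 0.001, 0], [0.0, 0.096, -0.002, 0.001, 0]],
  ],
)

```text
t: 3.25
ee_pos: [0.5204, 0.2775, 0.0659]
tool_rot: [-0.0, 0.707, 0.0, 0.707]
ft_force: [-5.9, -5.5, 17.0]
finger_gap: 0.0
```

Run:
```python
from h import *
s=st(); im=cams.snapshot("wrist"); cv2.imwrite("pics/w2.png",cv2.resize(im[180:320,190:380,::-1],None,fx=4,fy=4,interpolation=0)); im=cams.snapshot("scene");cv2.imwrite("pics/s2.png",cv2.resize(im[190:300,320:450,::-1],None,fx=5,fy=5,interpolation=0)); s=st()
```

```text
t 3.25 p [0.5204 0.2775 0.0659] gap 0.0 F [-5.85 -5.49 17.04] q [ 0.49   0.446 -0.145  0.979 -0.     2.061]
[[ 0. -0.  1.]
 [-0.  1.  0.]
 [-1. -0.  0.]]
t 3.35 p [0.5204 0.2774 0.0659] gap 0.0004 F [-5.27 -5.96 17.1 ] q [ 0.49   0.446 -0.145  0.979 -0.     2.061]
[[ 0. -0.  1.]
 [-0.  1.  0.]
 [-1. -0.  0.]]
```

View pics/w2.png

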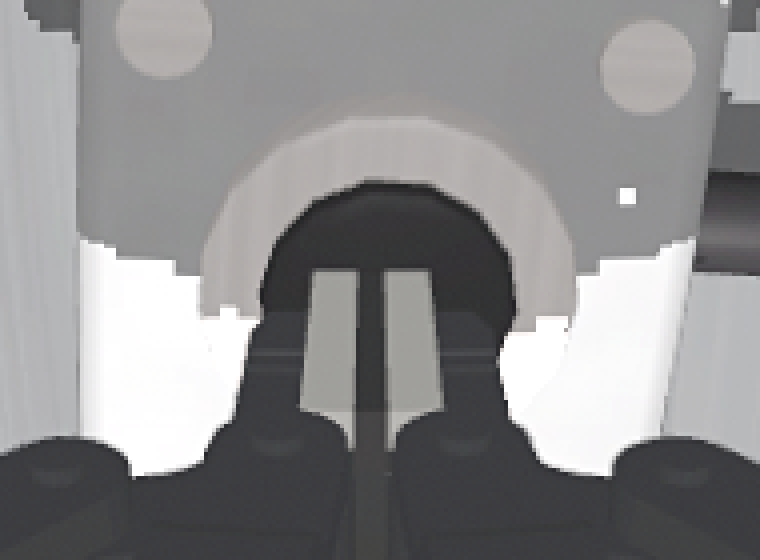

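View pics/s2.png

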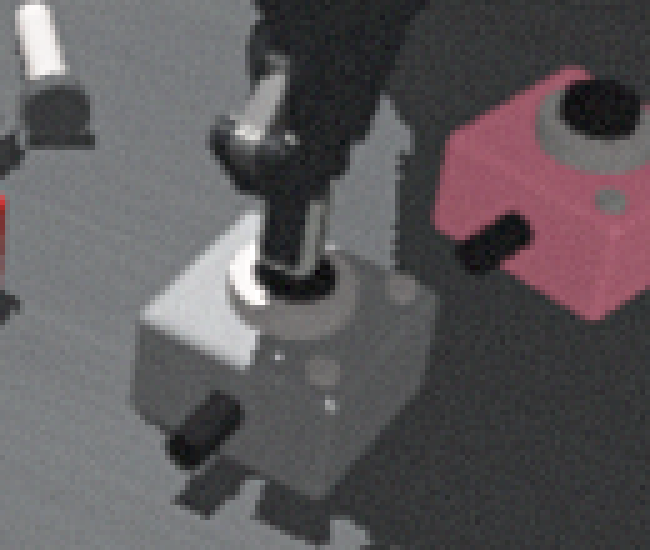

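Run:
```python
from h import *
a=cv2.imread("pics/scene0.png")[190:300,320:450]; a=cv2.resize(a[35:80,30:85],None,fx=7,fy=7,interpolation=2)
b=cv2.imread("pics/s2.png")[2::5,2::5]; b=cv2.resize(b[35:80,30:85],None,fx=7,fy=7,interpolation=2)
o=np.hstack([a,b]); o=np.clip(o.astype(float)*1.6,0,255).astype(np.uint8)
cv2.imwrite("pics/cmp.png",o)
```

```text
(no output)
```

View pics/cmp.png

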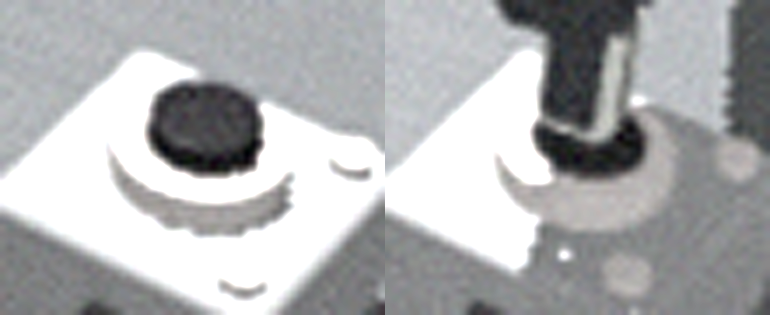

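Emit:
jog_arm(
  motion=[
    [[0.0, 0.004, 0.0, 0.0, 0], [0.0, 0.0055, 0.0, 0.0, 0], [0.0, 0.0055, 0.0, 0.0, 0]],
  ],
)

```text
t: 3.72
ee_pos: [0.5206, 0.2775, 0.0654]
tool_rot: [0.0, 0.706, 0.001, 0.708]
ft_force: [-13.5, -9.6, 43.3]
finger_gap: -0.0
```

Emit:
jog_arm(
  motion=[
    [[0.0, -0.003, 0.0, 0.0, 0], [0.0, -0.01, 0.0, 0.0, 0], [0.0, -0.03, 0.0, 0.0, 0], [0.0, -0.05, 0.0, 0.0, 0], [0.0, -0.05, 0.0, 0.0, 0]],
  ],
)

```text
t: 4.35
ee_pos: [0.5216, 0.278, 0.1167]
tool_rot: [0.001, 0.705, 0.001, 0.709]
ft_force: [0.1, 0.2, -1.6]
finger_gap: -0.0001
```

Run:
```python
from h import *
s=st(); im=cams.snapshot("wrist"); cv2.imwrite("pics/w3.png",cv2.resize(im[150:330,160:400,::-1],None,fx=3,fy=3,interpolation=0)); s=st()
```

```text
t 4.35 p [0.5216 0.278  0.1167] gap -0.0001 F [ 0.06  0.22 -1.62] q [ 0.49   0.403 -0.074  1.087 -0.     2.061]
[[ 0.007 -0.     1.   ]
 [ 0.003  1.     0.   ]
 [-1.     0.003  0.007]]
t 4.4 p [0.521  0.2777 0.1156] gap -0.0002 F [ 0.41 -0.11  0.21] q [ 0.49   0.404 -0.075  1.087 -0.     2.061]
[[ 0.005 -0.     1.   ]
 [ 0.002  1.     0.   ]
 [-1.     0.002  0.005]]
```

View pics/w3.png

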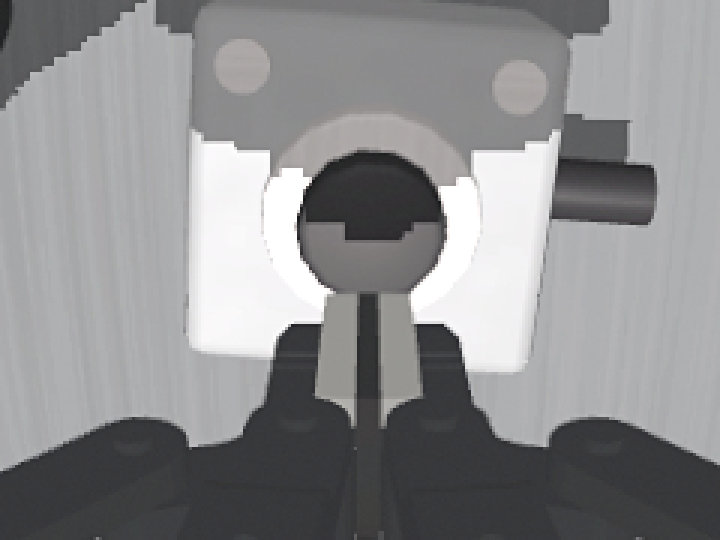

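Run:
```python
from h import *
for z in (.058,.062,.0655): print(z,onz("scene",380.3,245.4,z),onz("scene",372.9,243.3,z),onz("scene",379.6,242.2,z+.006), onz("scene",380,245,z))
c=cams.calibration("wrist"); 
# button in w3: black+grey disc center approx ((303+442)/2,(152+293)/2)/3
u,v=160+372/3,150+222/3
for z in (.062,.068): print(onz("wrist",u,v,z,c))
# tip row of pads in w3 : (368,293)
T=np.array(c["cam_to_world"]);print(T[:3,3])
print("tip ray at y plane", [onz("wrist",160+368/3,150+293/3,z,c) for z in (.11,.113,.116)])
```

```text
0.058 [0.51598178 0.28319903 0.058     ] [0.51819327 0.26906147 0.058     ] [0.51519826 0.2806208  0.064     ] [0.51522211 0.28223556 0.058     ]
0.062 [0.52069966 0.28485401 0.062     ] [0.52289591 0.27081391 0.062     ] [0.5199709  0.28231103 0.068     ] [0.51994522 0.28389718 0.062     ]
0.0655 [0.52482781 0.28630212 0.0655    ] [0.52701071 0.27234729 0.0655    ] [0.52414695 0.28378998 0.0715    ] [0.52407795 0.2853511  0.0655    ]
[0.52265519 0.28095084 0.062     ]
[0.52258158 0.28295891 0.068     ]
[0.52024129 0.34680422 0.25876619]
tip ray at y plane [array([0.52142722, 0.28465426, 0.11      ]), array([0.52140331, 0.28590757, 0.113     ]), array([0.52137939, 0.28716087, 0.116     ])]
```

Emit:
jog_arm(
  motion=[
    [[0.0, 0.01, 0.005, 0.001, 0], [0.0, 0.03, 0.0055, 0.001, 0], [0.0, 0.042, 0.0055, 0.001, 0], [0.0, 0.042, 0.0055, 0.001, 0], [0.0, 0.042, 0.0055, 0.001, 0]],
  ],
)

```text
t: 5.03
ee_pos: [0.5223, 0.2833, 0.0737]
tool_rot: [0.001, 0.705, 0.001, 0.709]
ft_force: [-0.1, -0.2, 0.5]
finger_gap: 0.0001
```

Run:
```python
from h import *
s=st(); c=cams.calibration("wrist");im=cams.snapshot("wrist"); cv2.imwrite("pics/w4.png",cv2.resize(im[180:320,190:380,::-1],None,fx=4,fy=4,interpolation=0)); s=st()
```

```text
t 5.03 p [0.5223 0.2833 0.0737] gap 0.0001 F [-0.1 -0.2  0.5] q [ 0.497  0.442 -0.129  0.994 -0.     2.068]
[[ 0.005 -0.     1.   ]
 [ 0.002  1.     0.   ]
 [-1.     0.002  0.005]]
t 5.08 p [0.5225 0.2834 0.074 ] gap -0.0001 F [-0.24  0.94  0.32] q [ 4.970e-01  4.420e-01 -1.290e-01  9.940e-01 -1.000e-03  2.068e+00]
[[ 0.006 -0.     1.   ]
 [ 0.002  1.     0.   ]
 [-1.     0.002  0.006]]
```

View pics/w4.png

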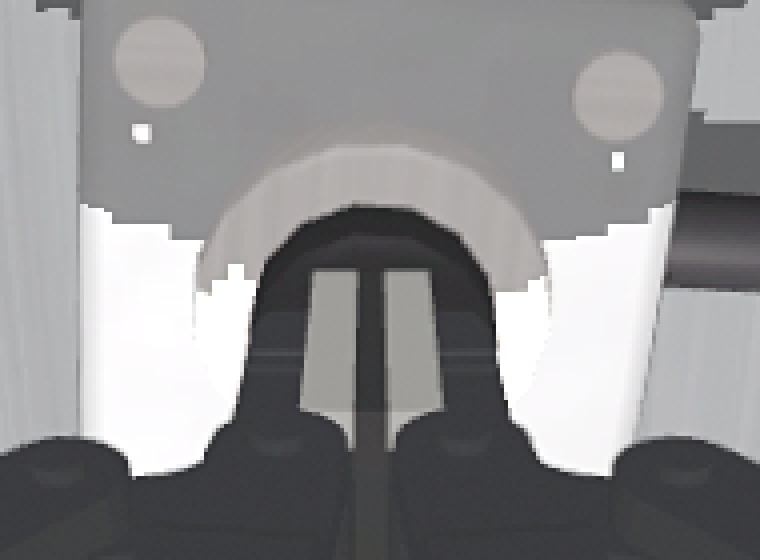

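Emit:
jog_arm(
  motion=[
    [[0.0, 0.005, -0.0005, 0, 0], [0.0, 0.008, -0.0005, 0, 0], [0.0, 0.008, -0.0005, 0, 0], [0.0, 0.008, -0.0005, 0, 0]],
  ],
)

```text
t: 5.58
ee_pos: [0.523, 0.2833, 0.0665]
tool_rot: [0.001, 0.705, 0.001, 0.709]
ft_force: [1.5, 2.5, 4.7]
finger_gap: 0.0
```

Emit:
jog_arm(
  motion=[
    [[0.0, 0.001, 0, 0, 0], [0.0, 0.002, 0, 0, 0], [0.0, 0.002, 0, 0, 0]],
  ],
)

```text
t: 5.95
ee_pos: [0.5231, 0.2834, 0.0659]
tool_rot: [0.001, 0.704, 0.001, 0.71]
ft_force: [-3.7, 0.3, 16.1]
finger_gap: -0.0001
```

Run:
```python
from h import *
s=st(); c=cams.calibration("wrist");im=cams.snapshot("wrist"); cv2.imwrite("pics/w5.png",cv2.resize(im[180:320,190:380,::-1],None,fx=4,fy=4,interpolation=0)); s=st()
```

```text
t 5.95 p [0.5231 0.2834 0.0659] gap -0.0001 F [-3.67  0.27 16.13] q [ 0.497  0.448 -0.142  0.973 -0.     2.067]
[[ 0.008 -0.     1.   ]
 [ 0.004  1.     0.   ]
 [-1.     0.004  0.008]]
t 6.0 p [0.5231 0.2834 0.0659] gap -0.0002 F [-2.8  -0.41 16.66] q [ 0.497  0.448 -0.142  0.973 -0.     2.067]
[[ 0.008 -0.     1.   ]
 [ 0.004  1.     0.   ]
 [-1.     0.004  0.008]]
```

View pics/w5.png

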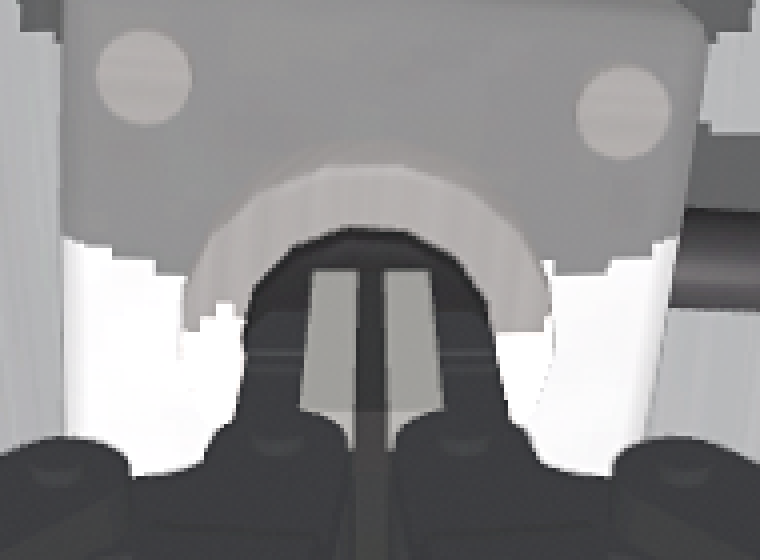

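Emit:
jog_arm(
  motion=[
    [[0.0, -0.003, 0, 0, 0], [0.0, -0.003, 0, 0, 0], [0.0, -0.003, 0, 0, 0], [0.0, -0.003, 0, 0, 0]],
  ],
)

```text
t: 6.5
ee_pos: [0.523, 0.2834, 0.0686]
tool_rot: [0.001, 0.705, 0.001, 0.71]
ft_force: [-0.8, 1.7, 4.0]
finger_gap: -0.0002
```

Run:
```python
from h import *
for i in range(4):
  im=cams.snapshot("wrist"); s=bot.state(); print(s["ee_pos"],s["ft_force"])
cv2.imwrite("pics/w6.png",cv2.resize(im[180:320,190:380,::-1],None,fx=4,fy=4,interpolation=0))
```

```text
[0.52299019 0.28331768 0.06864354] [0.06254089 1.59801584 4.21584945]
[0.52299758 0.2833345  0.06867149] [-0.06241577  1.33255957  2.76485963]
[0.52302404 0.28336993 0.06871216] [-1.13781278  0.94993573  3.38910821]
[0.52296429 0.28335602 0.06873422] [0.76011576 1.90986941 3.47297223]
```

View pics/w6.png

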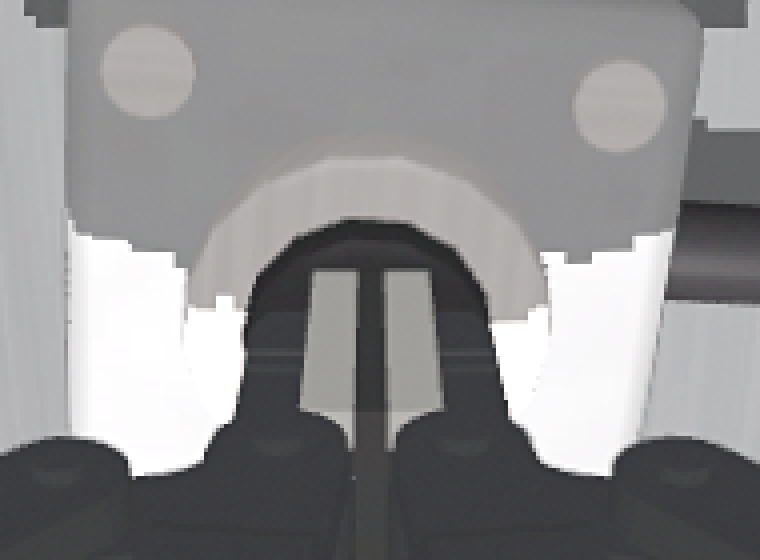

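Emit:
jog_arm(
  motion=[
    [[0.0, -0.04, 0, 0, 0], [0.055, -0.1, 0, 0, 0], [0.055, -0.15, -0.05, 0.004, 0], [0.055, -0.18, -0.105, 0.009, 0], [0.055, -0.18, -0.165, 0.014, 0], [0.055, -0.18, -0.225, 0.019, 0], [0.055, -0.18, -0.285, 0.024, 0], [0.055, -0.18, -0.345, 0.03, 0], [0.055, -0.18, -0.405, 0.035, 0], [0.055, -0.18, -0.46, 0.04, 0]],
  ],
)

```text
t: 7.95
ee_pos: [0.561, -0.1796, 0.2467]
tool_rot: [0.001, 0.705, 0.001, 0.709]
ft_force: [0.4, -0.9, -0.3]
finger_gap: 0.0549
```

Emit:
jog_arm(
  motion=[
    [[0.055, 0, -0.02, 0.002, 0], [0.055, 0, -0.02, 0.002, 0], [0.055, 0, -0.02, 0.002, 0], [0.055, 0, -0.02, 0.002, 0]],
  ],
)

```text
t: 8.45
ee_pos: [0.563, -0.1982, 0.2468]
tool_rot: [0.001, 0.705, 0.002, 0.709]
ft_force: [0.9, 0.6, -0.4]
finger_gap: 0.055
```

Run:
```python
from h import *
s=st(); c=cams.calibration("wrist");im=cams.snapshot("wrist"); cv2.imwrite("pics/w7.png",im[:,:,::-1]); np.save("c7.npy",c["cam_to_world"]);im=cams.snapshot("top"); cv2.imwrite("pics/t7.png",im[:,:,::-1]); st()
```

```text
t 8.45 p [ 0.563  -0.1982  0.2468] gap 0.055 F [ 0.86  0.59 -0.39] q [-0.341  0.357  0.195  1.405  0.006  1.228]
[[ 0.006 -0.001  1.   ]
 [ 0.004  1.     0.001]
 [-1.     0.004  0.006]]
t 8.55 p [ 0.5631 -0.1984  0.2469] gap 0.0549 F [-0.21 -0.68 -0.96] q [-0.342  0.357  0.196  1.405  0.005  1.228]
[[ 0.006 -0.001  1.   ]
 [ 0.004  1.     0.001]
 [-1.     0.004  0.006]]
```

View pics/w7.png

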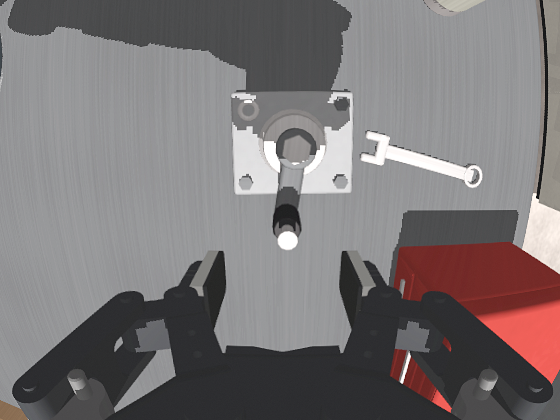

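The wrist view shows the cap at (288,240), the hub top at (297,148) and the boss ring around (294,145). The wrench at (375–480,135–185) and the toolbox at right are clear of the circle.

Run:
```python
from h import *
c=cams.calibration("wrist"); c["cam_to_world"]=np.load("c7.npy")
im=cv2.imread("pics/w7.png")
cv2.imwrite("pics/w7c.png",cv2.resize(im[85:265,220:370],None,fx=4,fy=4,interpolation=0)[:, :600])
for z in (.168,.170,.172): print("cap",onz("wrist",288,240,z,c))
print("hub",onz("wrist",297,148,.106,c)); print("boss",onz("wrist",294,145,.06,c))
P=[np.r_[onz("wrist",u,v,.018,c)[:2]] for u,v in ((247,183),(341,182),(342,104),(247,109))]; print("holes",np.round(P,4),np.mean(P,0))
print(tri(ray("top",423.8,210.5),ray("wrist",288,240,c)))
```

```text
cap [ 0.56804268 -0.21559334  0.168     ]
cap [ 0.56798928 -0.21481633  0.17      ]
cap [ 0.56793588 -0.21403932  0.172     ]
hub [ 0.57710859 -0.15422994  0.106     ]
boss [ 0.57647159 -0.15521148  0.06      ]
holes [[ 0.5237 -0.2028]
 [ 0.6342 -0.2014]
 [ 0.633  -0.1101]
 [ 0.525  -0.1169]] [ 0.57896354 -0.15779947]
(array([ 0.56853054, -0.22164764,  0.15463376]), [np.float64(0.0008123715345791558), np.float64(0.0008123715345791141)])
```

View pics/w7c.png

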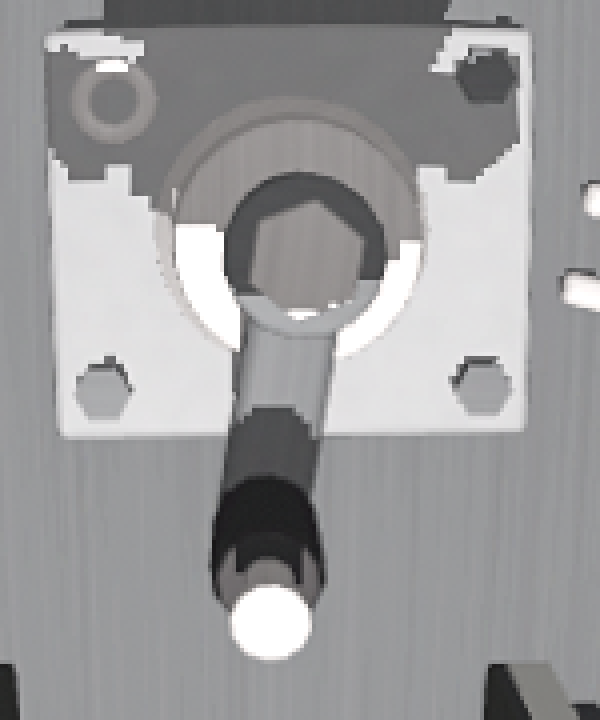

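Emit:
jog_arm(
  motion=[
    [[0.055, 0.02, -0.017, 0.004, 0], [0.055, 0.05, -0.017, 0.004, 0], [0.055, 0.08, -0.017, 0.004, 0], [0.055, 0.095, -0.017, 0.004, 0], [0.055, 0.095, -0.017, 0.004, 0], [0.055, 0.095, -0.017, 0.004, 0]],
  ],
)

```text
t: 9.3
ee_pos: [0.5684, -0.2151, 0.1531]
tool_rot: [0.001, 0.704, 0.002, 0.71]
ft_force: [-0.3, -0.7, 0.2]
finger_gap: 0.055
```

Run:
```python
from h import *
s=st(); c=cams.calibration("wrist");im=cams.snapshot("wrist"); cv2.imwrite("pics/w8.png",im[:,:,::-1]); np.save("c8.npy",c["cam_to_world"]);im=cams.snapshot("scene"); cv2.imwrite("pics/s8.png",cv2.resize(im[60:240,100:290,::-1],None,fx=3,fy=3)); st()
```

```text
t 9.3 p [ 0.5684 -0.2151  0.1531] gap 0.055 F [-0.34 -0.7   0.16] q [-0.365  0.408  0.033  1.19   0.006  1.205]
[[ 0.008 -0.001  1.   ]
 [ 0.003  1.     0.001]
 [-1.     0.003  0.008]]
t 9.4 p [ 0.5684 -0.2152  0.1531] gap 0.0548 F [-0.7   0.35 -0.4 ] q [-0.365  0.408  0.033  1.19   0.006  1.205]
[[ 0.008 -0.001  1.   ]
 [ 0.003  1.     0.001]
 [-1.     0.003  0.008]]
```

View pics/w8.png

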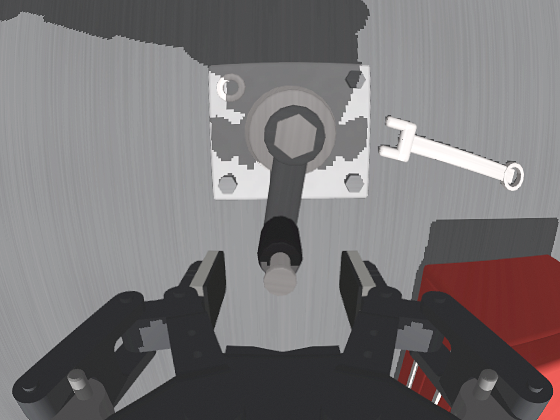

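View pics/s8.png

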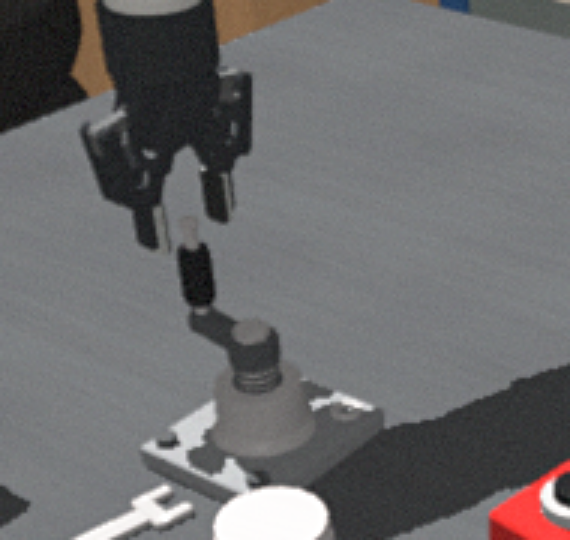

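Run:
```python
from h import *
c=cams.calibration("wrist"); c["cam_to_world"]=np.load("c8.npy")
im=cv2.imread("pics/w8.png")
cv2.imwrite("pics/w8c.png",cv2.resize(im[80:310,225:345],None,fx=3,fy=3,interpolation=0))
for z in (.168,.170,.172): print("cap",onz("wrist",280,280,z,c))
print("hub",onz("wrist",296,135,.106,c))
```

```text
cap [ 0.56743679 -0.21527437  0.168     ]
cap [ 0.56743271 -0.21419656  0.17      ]
cap [ 0.56742863 -0.21311875  0.172     ]
hub [ 0.57693551 -0.15533013  0.106     ]
```

View pics/w8c.png

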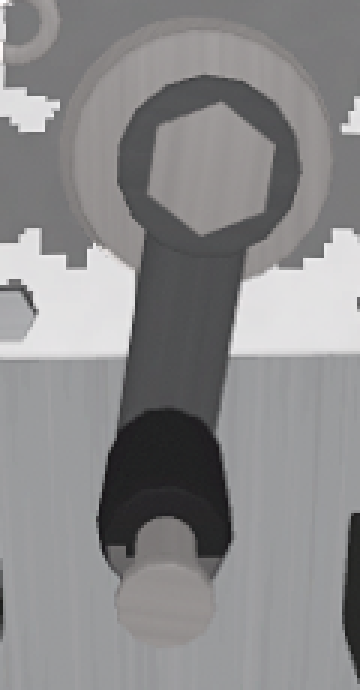

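Emit:
jog_arm(
  motion=[
    [[0.055, 0.015, 0, -0.001, 0], [0.055, 0.035, 0, -0.001, 0], [0.055, 0.041, 0, -0.001, 0], [0.055, 0.041, 0, -0.001, 0], [0.03, 0.041, 0, -0.001, 0], [0.0, 0.041, 0, -0.001, 0], [0.0, 0.041, 0, -0.001, 0], [0.0, 0.041, 0, -0.001, 0], [0.0, 0.041, 0, -0.001, 0]],
  ],
  grip_force=40,
)

```text
t: 10.52
ee_pos: [0.5679, -0.2153, 0.1123]
tool_rot: [0.0, 0.704, 0.001, 0.71]
ft_force: [1.6, -0.5, 0.8]
finger_gap: 0.0231
```

Run:
```python
from h import *
s=st(); c=cams.calibration("wrist");im=cams.snapshot("wrist"); cv2.imwrite("pics/w9.png",im[:,:,::-1]); np.save("c9.npy",c["cam_to_world"]);im=cams.snapshot("scene"); cv2.imwrite("pics/s9.png",cv2.resize(im[60:240,100:290,::-1],None,fx=3,fy=3)); st()
```

```text
t 10.53 p [ 0.5679 -0.2153  0.1123] gap 0.0231 F [ 1.58 -0.45  0.79] q [-0.365  0.432 -0.038  1.094  0.005  1.204]
[[ 0.008 -0.001  1.   ]
 [ 0.003  1.     0.001]
 [-1.     0.003  0.008]]
t 10.62 p [ 0.5679 -0.2153  0.1122] gap 0.023 F [ 0.01 -1.49  0.45] q [-0.365  0.432 -0.038  1.094  0.005  1.204]
[[ 0.008 -0.001  1.   ]
 [ 0.003  1.     0.001]
 [-1.     0.003  0.008]]
```

View pics/w9.png

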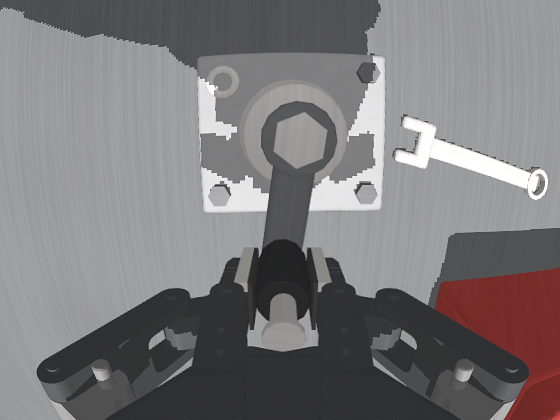

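View pics/s9.png

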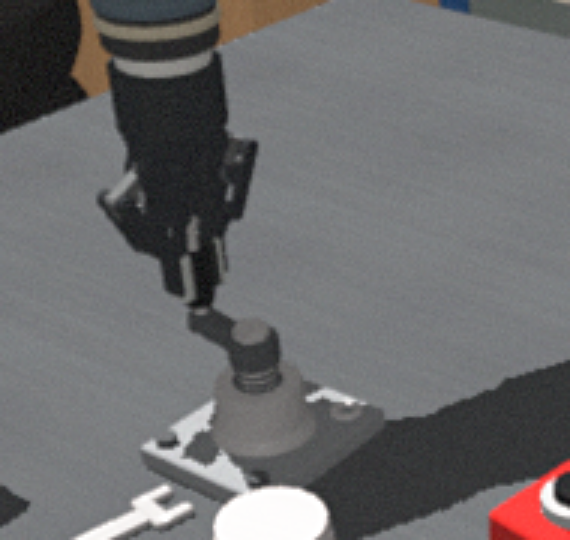

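The sleeve is gripped between the pads in the wrist view at (283,280), gap 23 mm. The hub centre is at (299,138).

Run:
```python
from h import *
c=cams.calibration("wrist"); c["cam_to_world"]=np.load("c9.npy")
im=cv2.imread("pics/w9.png")
cv2.imwrite("pics/w9c.png",cv2.resize(im[85:355,235:355],None,fx=3,fy=2.9,interpolation=0)[:600] if 0 else cv2.resize(im[90:250,240:350],None,fx=4,fy=4,interpolation=0)[:600])
for z in (.104,.107):print("hub",onz("wrist",299,138.5,z,c),onz("wrist",301,138.5,z,c))
print("cap",onz("wrist",283.5,334,.17,c))
```

```text
hub [ 0.57593258 -0.15525354  0.104     ] [ 0.57686242 -0.15524601  0.104     ]
hub [ 0.57574853 -0.15507514  0.107     ] [ 0.57665994 -0.15506776  0.107     ]
cap [ 0.56796372 -0.21268421  0.17      ]
```

View pics/w9c.png

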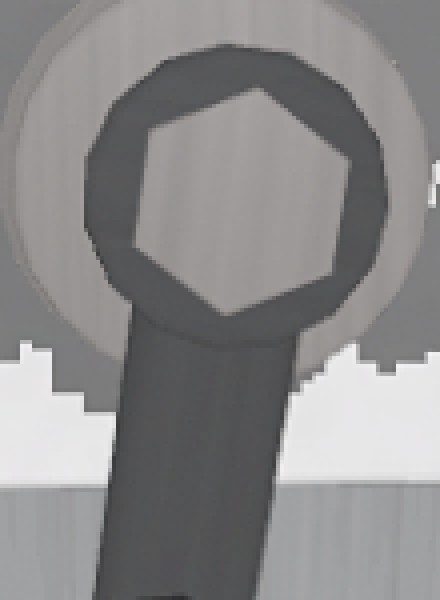

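Run:
```python
import numpy as np
C=np.array([.5761,-.1558]);print(C)
for i in range(0,28):
    t=.15*i;a=np.radians(-97.8)+t
    print(i,round(t,2),np.round(C+.06*np.array([np.cos(a),np.sin(a)]),4))
```

```text
[ 0.5761 -0.1558]
0 0.0 [ 0.568  -0.2152]
1 0.15 [ 0.5769 -0.2158]
2 0.3 [ 0.5859 -0.215 ]
3 0.45 [ 0.5946 -0.2129]
4 0.6 [ 0.6029 -0.2095]
5 0.75 [ 0.6107 -0.2048]
6 0.9 [ 0.6176 -0.1991]
7 1.05 [ 0.6236 -0.1924]
8 1.2 [ 0.6286 -0.1849]
9 1.35 [ 0.6323 -0.1768]
10 1.5 [ 0.6348 -0.1681]
11 1.65 [ 0.636  -0.1592]
12 1.8 [ 0.6358 -0.1502]
13 1.95 [ 0.6343 -0.1414]
14 2.1 [ 0.6315 -0.1328]
15 2.25 [ 0.6275 -0.1248]
16 2.4 [ 0.6223 -0.1175]
17 2.55 [ 0.616 -0.111]
18 2.7 [ 0.6089 -0.1055]
19 2.85 [ 0.601  -0.1012]
20 3.0 [ 0.5926 -0.0981]
21 3.15 [ 0.5837 -0.0963]
22 3.3 [ 0.5748 -0.0958]
23 3.45 [ 0.5658 -0.0967]
24 3.6 [ 0.5571 -0.0989]
25 3.75 [ 0.5488 -0.1024]
26 3.9 [ 0.5411 -0.107 ]
27 4.05 [ 0.5342 -0.1128]
```

Emit:
jog_arm(
  motion=[
    [[0.0, 0, -0.0005, 0.0045, 0], [0.0, 0, -0.0006, 0.009, 0], [0.0, 0, -0.0003, 0.0135, 0], [0.0, 0, 0.0002, 0.018, 0], [0.0, 0, 0.0002, 0.018, 0], [0.0, 0, 0.0002, 0.018, 0]],
  ],
)

```text
t: 11.38
ee_pos: [0.5866, -0.215, 0.1126]
tool_rot: [0.0, 0.704, 0.002, 0.711]
ft_force: [2.9, -0.1, 0.3]
finger_gap: 0.0229
```

Emit:
jog_arm(
  motion=[
    [[0.0, 0, 0.001, 0.004, 0], [0.0, 0.0002, 0.0021, 0.008, 0], [0.0, 0.0002, 0.0021, 0.008, 0]],
  ],
)

```text
t: 11.75
ee_pos: [0.5953, -0.2127, 0.1125]
tool_rot: [0.0, 0.703, 0.002, 0.711]
ft_force: [1.5, -1.5, 0.7]
finger_gap: 0.0228
```

Emit:
jog_arm(
  motion=[
    [[0.0, 0, 0.0017, 0.0042, 0], [0.0, 0.0001, 0.0034, 0.0083, 0], [0.0, 0.0001, 0.0034, 0.0083, 0]],
  ],
)

```text
t: 12.12
ee_pos: [0.6043, -0.2089, 0.1125]
tool_rot: [0.0, 0.703, 0.002, 0.711]
ft_force: [0.6, -0.5, -0.4]
finger_gap: 0.023
```

Emit:
jog_arm(
  motion=[
    [[0.0, 0, 0.0021, 0.0032, 0], [0.0, 0.0001, 0.0041, 0.0064, 0], [0.0, 0.0001, 0.0041, 0.0064, 0]],
  ],
)

```text
t: 12.5
ee_pos: [0.6113, -0.2045, 0.1125]
tool_rot: [0.0, 0.703, 0.002, 0.711]
ft_force: [1.5, -0.5, 0.3]
finger_gap: 0.0232
```

Emit:
jog_arm(
  motion=[
    [[0.0, 0, 0.0027, 0.0034, 0], [0.0, 0.0001, 0.0054, 0.0063, 0], [0.0, 0.0001, 0.0054, 0.0063, 0]],
  ],
)

```text
t: 12.88
ee_pos: [0.6182, -0.1986, 0.1126]
tool_rot: [0.0, 0.703, 0.003, 0.712]
ft_force: [2.5, -0.6, 1.5]
finger_gap: 0.0226
```

i=7 (.6236,-.1924).

Emit:
jog_arm(
  motion=[
    [[0.0, 0, 0.0031, 0.003, 0], [0.0, 0.0002, 0.0062, 0.0054, 0], [0.0, 0.0002, 0.0062, 0.0054, 0]],
  ],
)

```text
t: 13.25
ee_pos: [0.6241, -0.1918, 0.1125]
tool_rot: [0.0, 0.702, 0.003, 0.712]
ft_force: [2.9, -0.9, 0.6]
finger_gap: 0.0235
```

Emit:
jog_arm(
  motion=[
    [[0.0, 0, 0.0035, 0.0025, 0], [0.0, 0.0001, 0.0069, 0.0045, 0], [0.0, 0.0001, 0.0069, 0.0045, 0]],
  ],
)

```text
t: 13.62
ee_pos: [0.629, -0.1843, 0.1125]
tool_rot: [0.0, 0.702, 0.003, 0.712]
ft_force: [3.3, 0.3, 1.2]
finger_gap: 0.023
```

Emit:
jog_arm(
  motion=[
    [[0.0, 0, 0.0038, 0.0019, 0], [0.0, 0.0001, 0.0075, 0.0033, 0], [0.0, 0.0001, 0.0075, 0.0033, 0]],
  ],
)

```text
t: 14.0
ee_pos: [0.6326, -0.1761, 0.1126]
tool_rot: [0.0, 0.702, 0.004, 0.712]
ft_force: [2.8, 0.4, 0.3]
finger_gap: 0.023
```

i=10 (.6348,-.1681).

Emit:
jog_arm(
  motion=[
    [[0.0, 0, 0.004, 0.0013, 0], [0.0, 0.0001, 0.008, 0.0022, 0], [0.0, 0.0001, 0.008, 0.0022, 0]],
  ],
)

```text
t: 14.38
ee_pos: [0.635, -0.1674, 0.1126]
tool_rot: [0.0, 0.702, 0.004, 0.712]
ft_force: [1.7, 1.5, 0.7]
finger_gap: 0.023
```

i=11 (.636,-.1592).

Emit:
jog_arm(
  motion=[
    [[0.0, 0, 0.0041, 0.0007, 0], [0.0, 0.0001, 0.0082, 0.001, 0], [0.0, 0.0001, 0.0082, 0.001, 0]],
  ],
)

```text
t: 14.75
ee_pos: [0.6361, -0.1585, 0.1126]
tool_rot: [0.0, 0.702, 0.005, 0.712]
ft_force: [1.9, 1.2, 0.9]
finger_gap: 0.0229
```

i=12 (.6358,-.1502).

Emit:
jog_arm(
  motion=[
    [[0.0, 0, 0.0042, 0.0, 0], [0.0, 0.0001, 0.0083, -0.0003, 0], [0.0, 0.0001, 0.0083, -0.0003, 0]],
  ],
)

```text
t: 15.12
ee_pos: [0.6358, -0.1494, 0.1126]
tool_rot: [0.001, 0.702, 0.005, 0.712]
ft_force: [2.9, 1.1, 0.4]
finger_gap: 0.0227
```

i=13 (.6343,-.1414).

Emit:
jog_arm(
  motion=[
    [[0.0, 0, 0.004, -0.0006, 0], [0.0, 0.0001, 0.008, -0.0015, 0], [0.0, 0.0001, 0.008, -0.0015, 0]],
  ],
)

```text
t: 15.5
ee_pos: [0.6342, -0.1406, 0.1126]
tool_rot: [0.001, 0.702, 0.006, 0.713]
ft_force: [2.7, 1.6, 1.6]
finger_gap: 0.0225
```

Emit:
jog_arm(
  motion=[
    [[0.0, 0, 0.0039, -0.0012, 0], [0.0, 0.0001, 0.0078, -0.0027, 0], [0.0, 0.0001, 0.0078, -0.0027, 0]],
  ],
)

```text
t: 15.88
ee_pos: [0.6312, -0.1321, 0.1126]
tool_rot: [0.001, 0.702, 0.007, 0.712]
ft_force: [2.4, 3.4, 1.4]
finger_gap: 0.0231
```

i=15 (.6275,-.1248).

Emit:
jog_arm(
  motion=[
    [[0.0, 0, 0.0037, -0.0016, 0], [0.0, 0.0001, 0.0073, -0.0037, 0], [0.0, 0.0001, 0.0073, -0.0037, 0]],
  ],
)

```text
t: 16.25
ee_pos: [0.627, -0.1241, 0.1124]
tool_rot: [0.001, 0.702, 0.007, 0.712]
ft_force: [2.5, 3.9, 1.2]
finger_gap: 0.023
```

Emit:
jog_arm(
  motion=[
    [[0.0, 0, 0.0034, -0.0022, 0], [0.0, 0.0001, 0.0068, -0.0047, 0], [0.0, 0.0001, 0.0068, -0.0047, 0]],
  ],
)

```text
t: 16.62
ee_pos: [0.6216, -0.1167, 0.1122]
tool_rot: [0.001, 0.702, 0.008, 0.712]
ft_force: [0.9, 2.9, 3.1]
finger_gap: 0.023
```

Emit:
jog_arm(
  motion=[
    [[0.0, 0, 0.003, -0.0026, 0], [0.0, -0.0002, 0.006, -0.0056, 0], [0.0, -0.0002, 0.006, -0.0056, 0]],
  ],
)

```text
t: 17.0
ee_pos: [0.6151, -0.1102, 0.112]
tool_rot: [0.001, 0.703, 0.008, 0.711]
ft_force: [0.6, 2.2, -1.2]
finger_gap: 0.023
```

Run:
```python
from h import *
F=[]
for i in range(5):
  im=cams.snapshot("scene" if i<4 else "wrist"); 
  if i==0: cv2.imwrite("pics/s10.png",cv2.resize(im[60:240,100:290,::-1],None,fx=3,fy=3))
  F.append(bot.state()["ft_force"])
cv2.imwrite("pics/w10.png",im[:,:,::-1]); np.save("c10.npy",cams.calibration("wrist")["cam_to_world"])
print(np.round(F,1)); st()
```

```text
[[-0.6  2.1 -0.9]
 [ 0.8  2.9 -1. ]
 [-0.3  1.5 -1.9]
 [-0.4  2.1 -1.7]
 [-0.7  1.9 -0.9]]
t 17.25 p [ 0.6156 -0.1106  0.1121] gap 0.0228 F [-0.7   1.92 -0.9 ] q [-0.185  0.459  0.007  1.108  0.015  1.377]
[[ 0.013 -0.009  1.   ]
 [ 0.013  1.     0.009]
 [-1.     0.012  0.013]]
```

View pics/s10.png

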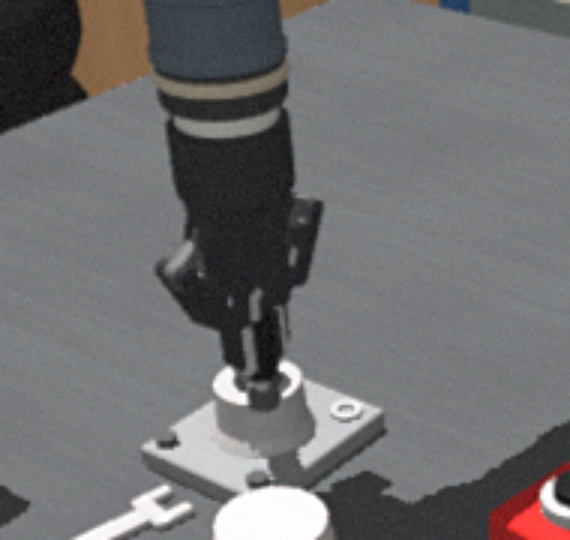

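View pics/w10.png

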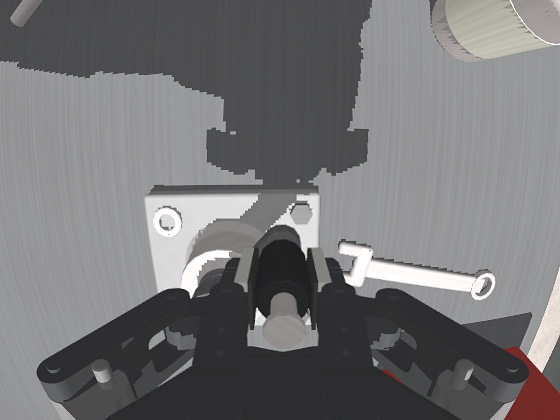

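The bolt has dropped: the hub now sits on the boss in the scene view, and average Fz went from about +1.2 to −1.3 N. The drop came between 2.42 and 2.56 rad back. I take 2.49, so the goal is φ = 44.9° after one clockwise turn.

```bash
cat > arc.py <<'E'
import sys
from h import *
C=np.array([.5761,-.1558]); PHI=-97.8+np.degrees(2.49)   # drop angle
# argument: index of last turn angle reached (deg forward from drop), list end
f0,f1,n=map(float,sys.argv[1:4]); n=int(n)
s=bot.state(); d=s["ee_pos"][:2]-C
print("now phi",round(np.degrees(np.arctan2(d[1],d[0])),1),"r",round(np.hypot(*d),4),"z",round(s["ee_pos"][2],4),"F",np.round(s["ft_force"],1))
for k in range(1,n+1):
    f=f0+(f1-f0)*k/n; a=np.radians(PHI-f)
    print([0]+[float(round(v,4)) for v in rel([C[0]+.06*np.cos(a),C[1]+.06*np.sin(a),.1121-.004*max(f,0)/360],s)]+[0])
E
python3 arc.py -4 54 10
```

```text
now phi 48.9 r 0.06 z 0.1121 F [-0.7  1.9 -0.9]
[0, 0.0, -0.0043, 0.0043, 0]
[0, 0.0001, -0.009, 0.0082, 0]
[0, 0.0002, -0.014, 0.0116, 0]
[0, 0.0002, -0.0194, 0.0144, 0]
[0, 0.0002, -0.025, 0.0167, 0]
[0, 0.0002, -0.0308, 0.0184, 0]
[0, 0.0002, -0.0368, 0.0196, 0]
[0, 0.0002, -0.0428, 0.0201, 0]
[0, 0.0002, -0.0489, 0.02, 0]
[0, 0.0002, -0.0549, 0.0193, 0]
```

Emit:
jog_arm(
  motion=[
    [[0, 0.0, -0.0043, 0.0043, 0], [0, 0.0001, -0.009, 0.0082, 0], [0, 0.0002, -0.014, 0.0116, 0], [0, 0.0002, -0.0194, 0.0144, 0], [0, 0.0002, -0.025, 0.0167, 0], [0, 0.0002, -0.0308, 0.0184, 0], [0, 0.0002, -0.0368, 0.0196, 0], [0, 0.0002, -0.0428, 0.0201, 0], [0, 0.0002, -0.0489, 0.02, 0], [0, 0.0002, -0.0549, 0.0193, 0]],
  ],
)

```text
t: 18.5
ee_pos: [0.6353, -0.1658, 0.1115]
tool_rot: [0.001, 0.703, 0.008, 0.712]
ft_force: [0.0, 2.1, -1.0]
finger_gap: 0.0229
```

```bash
python3 arc.py 54 114 10
```

```text
now phi -9.5 r 0.0601 z 0.1115 F [ 0.   2.1 -1. ]
[0, -0.0, -0.0057, -0.0014, 0]
[0, -0.0001, -0.0116, -0.0034, 0]
[0, -0.0001, -0.0174, -0.006, 0]
[0, -0.0002, -0.0228, -0.0092, 0]
[0, -0.0002, -0.0278, -0.0129, 0]
[0, -0.0002, -0.0324, -0.0172, 0]
[0, -0.0003, -0.0366, -0.0219, 0]
[0, -0.0003, -0.0402, -0.027, 0]
[0, -0.0004, -0.0433, -0.0325, 0]
[0, -0.0004, -0.0458, -0.0383, 0]
```

Emit:
jog_arm(
  motion=[
    [[0, 0.0, -0.0057, -0.0014, 0], [0, -0.0001, -0.0116, -0.0034, 0], [0, -0.0001, -0.0174, -0.006, 0], [0, -0.0002, -0.0228, -0.0092, 0], [0, -0.0002, -0.0278, -0.0129, 0], [0, -0.0002, -0.0324, -0.0172, 0], [0, -0.0003, -0.0366, -0.0219, 0], [0, -0.0003, -0.0402, -0.027, 0], [0, -0.0004, -0.0433, -0.0325, 0], [0, -0.0004, -0.0458, -0.0383, 0]],
  ],
)

```text
t: 19.75
ee_pos: [0.5971, -0.2121, 0.1109]
tool_rot: [0.001, 0.703, 0.008, 0.712]
ft_force: [1.7, 2.3, -1.2]
finger_gap: 0.0229
```

```bash
python3 arc.py 114 174 10
```

```text
now phi -69.5 r 0.0601 z 0.1109 F [ 1.7  2.3 -1.2]
[0, -0.0, -0.0017, -0.0056, 0]
[0, -0.0, -0.0029, -0.0118, 0]
[0, -0.0001, -0.0035, -0.018, 0]
[0, -0.0001, -0.0034, -0.0243, 0]
[0, -0.0001, -0.0027, -0.0305, 0]
[0, -0.0001, -0.0013, -0.0367, 0]
[0, -0.0001, 0.0007, -0.0426, 0]
[0, -0.0, 0.0033, -0.0483, 0]
[0, 0.0, 0.0065, -0.0537, 0]
[0, 0.0001, 0.0103, -0.0588, 0]
```

Emit:
jog_arm(
  motion=[
    [[0, 0.0, -0.0017, -0.0056, 0], [0, 0.0, -0.0029, -0.0118, 0], [0, -0.0001, -0.0035, -0.018, 0], [0, -0.0001, -0.0034, -0.0243, 0], [0, -0.0001, -0.0027, -0.0305, 0], [0, -0.0001, -0.0013, -0.0367, 0], [0, -0.0001, 0.0007, -0.0426, 0], [0, 0.0, 0.0033, -0.0483, 0], [0, 0.0, 0.0065, -0.0537, 0], [0, 0.0001, 0.0103, -0.0588, 0]],
  ],
)

```text
t: 21.0
ee_pos: [0.538, -0.2021, 0.1102]
tool_rot: [0.001, 0.702, 0.008, 0.712]
ft_force: [3.3, 1.1, -1.6]
finger_gap: 0.0227
```

```bash
python3 arc.py 174 234 10
```

```text
now phi -129.5 r 0.06 z 0.1102 F [ 3.3  1.1 -1.6]
[0, 0.0001, 0.004, -0.0044, 0]
[0, 0.0001, 0.0088, -0.0085, 0]
[0, 0.0002, 0.0139, -0.0121, 0]
[0, 0.0003, 0.0194, -0.0152, 0]
[0, 0.0004, 0.0251, -0.0177, 0]
[0, 0.0005, 0.0311, -0.0196, 0]
[0, 0.0007, 0.0373, -0.0208, 0]
[0, 0.0008, 0.0435, -0.0214, 0]
[0, 0.0009, 0.0498, -0.0213, 0]
[0, 0.0011, 0.056, -0.0206, 0]
```

Emit:
jog_arm(
  motion=[
    [[0, 0.0001, 0.004, -0.0044, 0], [0, 0.0001, 0.0088, -0.0085, 0], [0, 0.0002, 0.0139, -0.0121, 0], [0, 0.0003, 0.0194, -0.0152, 0], [0, 0.0004, 0.0251, -0.0177, 0], [0, 0.0005, 0.0311, -0.0196, 0], [0, 0.0007, 0.0373, -0.0208, 0], [0, 0.0008, 0.0435, -0.0214, 0], [0, 0.0009, 0.0498, -0.0213, 0], [0, 0.0011, 0.056, -0.0206, 0]],
  ],
)

```text
t: 22.25
ee_pos: [0.5169, -0.146, 0.1095]
tool_rot: [0.001, 0.702, 0.007, 0.712]
ft_force: [3.7, -2.2, -1.7]
finger_gap: 0.0229
```

```bash
python3 arc.py 234 294 10
```

```text
now phi 170.6 r 0.06 z 0.1095 F [ 3.7 -2.2 -1.7]
[0, 0.0002, 0.0058, 0.0013, 0]
[0, 0.0003, 0.0118, 0.0033, 0]
[0, 0.0005, 0.0175, 0.0059, 0]
[0, 0.0007, 0.0229, 0.0091, 0]
[0, 0.0009, 0.0279, 0.0129, 0]
[0, 0.001, 0.0326, 0.0171, 0]
[0, 0.0012, 0.0367, 0.0219, 0]
[0, 0.0014, 0.0403, 0.027, 0]
[0, 0.0016, 0.0434, 0.0325, 0]
[0, 0.0017, 0.0459, 0.0382, 0]
```

Emit:
jog_arm(
  motion=[
    [[0, 0.0002, 0.0058, 0.0013, 0], [0, 0.0003, 0.0118, 0.0033, 0], [0, 0.0005, 0.0175, 0.0059, 0], [0, 0.0007, 0.0229, 0.0091, 0], [0, 0.0009, 0.0279, 0.0129, 0], [0, 0.001, 0.0326, 0.0171, 0], [0, 0.0012, 0.0367, 0.0219, 0], [0, 0.0014, 0.0403, 0.027, 0], [0, 0.0016, 0.0434, 0.0325, 0], [0, 0.0017, 0.0459, 0.0382, 0]],
  ],
)

```text
t: 23.5
ee_pos: [0.5548, -0.0996, 0.1087]
tool_rot: [0.001, 0.703, 0.007, 0.711]
ft_force: [-0.8, -5.0, -2.0]
finger_gap: 0.023
```

```bash
python3 arc.py 294 354 10
```

```text
now phi 110.8 r 0.0601 z 0.1087 F [-0.8 -5.  -2. ]
[0, 0.0, 0.0018, 0.0059, 0]
[0, 0.0002, 0.003, 0.0121, 0]
[0, 0.0003, 0.0036, 0.0183, 0]
[0, 0.0005, 0.0035, 0.0246, 0]
[0, 0.0006, 0.0028, 0.0308, 0]
[0, 0.0007, 0.0014, 0.037, 0]
[0, 0.0009, -0.0006, 0.0429, 0]
[0, 0.001, -0.0032, 0.0486, 0]
[0, 0.0011, -0.0064, 0.054, 0]
[0, 0.0012, -0.0102, 0.0591, 0]
```

Emit:
jog_arm(
  motion=[
    [[0, 0.0, 0.0018, 0.0059, 0], [0, 0.0002, 0.003, 0.0121, 0], [0, 0.0003, 0.0036, 0.0183, 0], [0, 0.0005, 0.0035, 0.0246, 0], [0, 0.0006, 0.0028, 0.0308, 0], [0, 0.0007, 0.0014, 0.037, 0], [0, 0.0009, -0.0006, 0.0429, 0], [0, 0.001, -0.0032, 0.0486, 0], [0, 0.0011, -0.0064, 0.054, 0], [0, 0.0012, -0.0102, 0.0591, 0]],
  ],
)

```text
t: 24.75
ee_pos: [0.6142, -0.1093, 0.1081]
tool_rot: [0.001, 0.703, 0.008, 0.711]
ft_force: [-3.1, -2.1, -1.3]
finger_gap: 0.023
```

```bash
python3 arc.py 354 360 2
```

```text
now phi 50.6 r 0.0601 z 0.1081 F [-3.1 -2.1 -1.3]
[0, -0.0001, -0.002, 0.0021, 0]
[0, -0.0, -0.0042, 0.0044, 0]
```

Emit:
jog_arm(
  motion=[
    [[0, 0.0, -0.002, 0.0021, 0], [0, 0.0, -0.0042, 0.0044, 0], [0, 0.0, -0.0042, 0.0044, 0], [0, 0.0, -0.0042, 0.0044, 0]],
  ],
)

```text
t: 25.25
ee_pos: [0.6189, -0.1137, 0.1082]
tool_rot: [0.001, 0.703, 0.007, 0.712]
ft_force: [-1.5, -1.5, -2.9]
finger_gap: 0.0227
```

```bash
python3 - <<'E'
from h import *
im=cams.snapshot("scene"); cv2.imwrite("pics/s11.png",cv2.resize(im[60:240,100:290,::-1],None,fx=3,fy=3))
im=cams.snapshot("top"); cv2.imwrite("pics/t11.png",im[:,:,::-1])
im=cams.snapshot("wrist"); cv2.imwrite("pics/w11.png",im[:,:,::-1])
a=cv2.imread("pics/w10.png")[215:355,225:345]; cv2.imwrite("pics/cmp2.png",cv2.resize(np.hstack([a,im[215:355,225:345,::-1]]),None,fx=3,fy=3))
st()
E
python3 arc.py 360 360 1
```

```text
t 25.4 p [ 0.6188 -0.1136  0.1082] gap 0.023 F [-0.72 -2.01 -2.69] q [-0.188  0.468  0.011  1.104  0.014  1.373]
[[ 0.013 -0.009  1.   ]
 [ 0.012  1.     0.009]
 [-1.     0.012  0.013]]
now phi 44.7 r 0.0601 z 0.1082 F [-0.7 -2.  -2.7]
[0, 0.0001, 0.0001, -0.0002, 0]
```

View pics/s11.png

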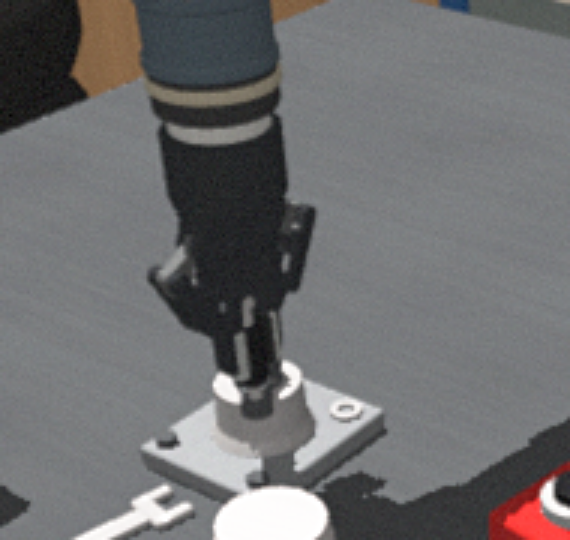

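View pics/t11.png

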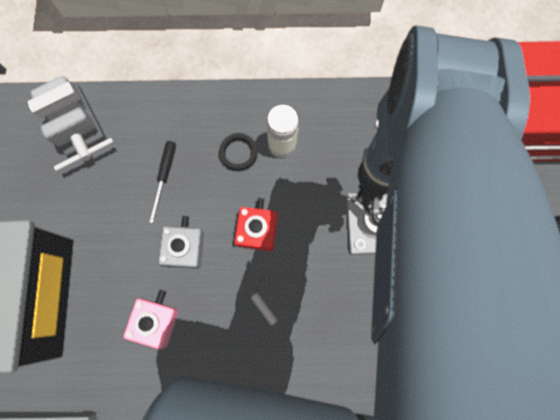

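View pics/cmp2.png

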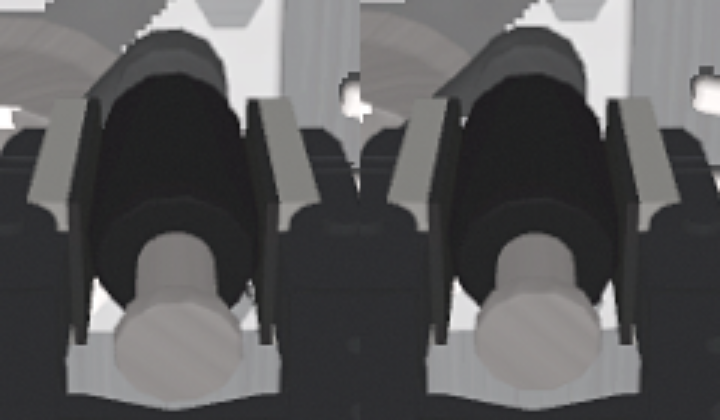

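Run:
```python
from station import order
print(order.close_job())
```

```text
the job is handed in; nothing more can be done
None
```

I pressed the grey box's button, backed the bolt off until it dropped, then turned it one full turn forward. I handed the job in at t ≈ 25.4 s with the sleeve still gripped. No verdict was reported.

**Button:** I pressed it down to its stop twice, with only a partial or full release in between. The first try stopped higher than I expected, so I pressed again to be sure. The fingertips stand about 3.5 mm below the reported tip point. The measured spring force fits a full press, but nothing in view shows whether the plate is clamped. The first press briefly reached 43 N at the fingertips. That is over the 40 N limit if it counts for the fingers; the wrist stayed well under 120 N.

**Drop:** I felt it between 2.42 and 2.56 rad backward, as about 2.5 N more downward pull. The camera also showed the hub lower on the boss. I took 2.49 rad as the drop point, so one turn is known to about ±0.07 rad.

**Final checks:**
- **Turn:** the bolt is at 44.7°, against a goal of 44.9°.
- **Position and grip:** the radius is 60.1 mm and the grip gap 23 mm. The downward pull is 2.7 N.
- **Depth:** the cap sits about 2 mm lower against the sleeve than just after the drop. That fits the bolt sinking 6 mm while I lowered the hand 4 mm.
- **Loose things:** the washer, wrench, tape roll, spray can, screwdriver and spare stud look unmoved. The collar is in the arm's shadow in the last picture, so I could not see it clearly; no move went low near it.

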